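Send the row of instrument boxes home on the washer's loading rail and shut the gate

ROBOT

A 6-joint arm with a two-finger parallel gripper is mounted at the origin on the work surface. World frame = base frame: x ahead of the robot, y to its left, z up, the work surface at z = 0. Lengths are in m, angles in rad, forces in N, time in s.
With the tool pointing down it reaches from about 0.375 to 0.9 m from the base axis. Payload 3.1 kg.
Tool frame: the origin (TCP) lies between the finger pads; the fingertips stand 25 mm ahead of it and the grasp point (between the pads) lies 6 mm ahead of it; y points along the fingers, x is the direction in which the jaws open and shut, and the axes are right-handed (so a half turn about y gives the same grasp; the last joint's range is limited). The gripper opens to 87 mm and grips with 3 to 60 N. Pads are 19 mm wide; open, the fingers measure 117 mm over their backs; the gripper's body (75 mm by 190 mm) begins 51 mm behind the grasp point.
Start: joints at [1.097, 0.527, 1.433, -0, 1.181, -0.178], TCP at [0.182, 0.598, 0.248] pointing down, gripper open.
Joint ranges: [-3.08, 3.08], [-0.75, 2.2], [0.22, 2.44], [-1.43, 4.57], [0, 2.65], [-2.85, 2.85]. Speed limits (rad/s): [2.79, 2.79, 3.14, 3.14, 3.14, 3.14].

INTERFACE

Orientations are given as a unit quaternion [x, y, z, w].
In Python, from rig import robot gives the robot as it stands.
- The arm moves only by the tool carry_out, never from a script. Its argument "moves" is a list of rows, each a list of 7 numbers: the opening, from 0 (shut) to 1 (fully open), then the shift along the tool's x, y, z in cm, then the turn, a rotation vector about the tool's x, y, z in rad. In form: [[grip, x, y, z, rx, ry, rz], ...]. A call has 1 to 20 rows; each row is the pose to reach, as a shift and turn from the pose commanded when the call began, along the tool's axes at that moment; what a row does not reach only later rows make up. A row lasts 1/10 s, in which the tool goes at most 50 mm and 8.59 degrees, less where a joint would pass 70% of its speed; a pose out of reach is approached as far as the arm can. A call with a gripper value outside its range is refused whole. The fingers move at their own pace and stop on an object; "force" is the grip in N (left out, the last holds). Time passes only in rows, so rows that repeat a pose let the fingers close. It gives the time, the measured TCP pose, the force and the opening at its end, in the units of the state.
- robot.get_obs(): the state, without advancing time (a new reading comes with each control period).
- robot.camera(name): name is "scene" or "top" or "wrist"; returns the picture (400x640x3 uint8, red, green, blue); there is no depth.
- robot.camera_params(name): a dict with "fx", "fy", "cx", "cy" (pixels), "extrinsics" (4x4, takes a point from camera to world coordinates); the wrist camera has in their place "mount" (4x4, takes a point from camera to tool coordinates, whose origin is the TCP and whose axes are the tool frame's). Camera axes: x right, y down, z forward; pixel columns grow to the right and rows downward; lengths in m; the calibration is good to about 2 mm. A picture is of the moment at which its call begins: read the wrist's pose just before it. camera_params takes no time and is no camera call.
- robot.hand_in(): hands the job in, once; it reports no verdict.
The state is a dict: "time": time; "q": joint angles; "joint_velocities": joint speeds; "joint_torque": joint torques, N m; "position": TCP position; "tool_rot": TCP orientation; "ft_force": force on the tool from outside, world axes, zero at the start; "moment": the same for the moment, N m; "grip_width": finger opening in m.
Only numpy, scipy, OpenCV 4.12 (cv2) and the standard library are available. Lean on these libraries where they do the work, as an engineer would, in place of code of your own. Each camera call takes 0.05 s, during which the arm holds its last target.

TASK

On the loading rail stands a row of four touching steel instrument boxes: with your fingertips push only on the rearmost box, so that the whole row slides as one train along the rail until the front box is fully home against the end stop and no gaps are left. Then push the plate of the sliding gate, on its outer face, fully in towards the rail so that its bolt closes off the rail behind the last box. Grasp, pinch or lift nothing, keep off the three boxes ahead and off the rail-side face of the plate, and leave everything else on the counter where it is.

Things in the scene. Friction and masses are not known exactly. Their poses are not given: they have to be found in the camera images.
- rail: Fixed white plastic rail: a straight open channel 382 mm long along its own y on the counter. Origin mid-width, on the counter. Own +y runs to the end stop, x is across (gate on the +x side, away from the robot), z up; open end at y = -190 mm. Floor 6 mm above the counter, 103 mm wide between guide walls 4 mm thick with tops 18 mm above the counter.
- stop_face (a point): Centre, at the channel floor, of the inner face of the dark steel end stop: at (0, +180, 6) mm in the rail's frame. The stop is 12 mm thick, as wide as the rail, its top 40 mm above the counter.
- box1: Front one (nearest the end stop) of four alike closed steel boxes in a row, slotted lids set in 4 mm from the rim (rim 23 mm up), 100 mm across the rail (own x), 45 mm along it (own y), 30 mm high in all, about 0.18 kg, 1.5 mm play at each side. Origin at the centre of its underside (6 mm above the counter). Home is y = 157.5 mm in the rail frame. It must not be touched by the fingers.
- box2: Second of four alike closed steel boxes in a row, slotted lids set in 4 mm from the rim (rim 23 mm up), 100 mm across the rail (own x), 45 mm along it (own y), 30 mm high in all, about 0.18 kg, 1.5 mm play at each side. Origin at the centre of its underside (6 mm above the counter). Home is y = 112.5 mm in the rail frame. It must not be touched by the fingers.
- box3: Third of four alike closed steel boxes in a row, slotted lids set in 4 mm from the rim (rim 23 mm up), 100 mm across the rail (own x), 45 mm along it (own y), 30 mm high in all, about 0.18 kg, 1.5 mm play at each side. Origin at the centre of its underside (6 mm above the counter). Home is y = 67.5 mm in the rail frame. It must not be touched by the fingers.
- box4: Rearmost one (farthest from the end stop) of four alike closed steel boxes in a row, slotted lids set in 4 mm from the rim (rim 23 mm up), 100 mm across the rail (own x), 45 mm along it (own y), 30 mm high in all, about 0.18 kg, 1.5 mm play at each side. Origin at the centre of its underside (6 mm above the counter). Home is y = 22.5 mm in the rail frame. This is the only box to push, on its rear face.
- gate (a joint): Travel of the sliding gate in m: 0 to 0.010 at the start (drawn back), grows towards the rail (its own -x) to 0.055 = fully shut, a firm stop. Needs about 2 N, no spring, stays where left. Its bolt, a steel bar at rail y = -18 to -8 mm, 23 to 33 mm above the counter, then reaches 38 mm into the channel; a box in its way blocks it.
- gate_push (a point): Centre of the outer face (looks along the rail's +x) of the gate's upright steel push plate; moves with the gate. Plate 90 mm wide along the rail, from 14 to 54 mm above the counter; this point 34 mm above it. In the rail's frame at y = -13 mm and x = +140 mm at joint 0, +85 mm when shut. A fixed guide 42 mm high stands at x = 60 to 76 mm, y = -33 to 7 mm.
- gate_back (a point): Centre of the rail-side face of the push plate (a dark sheet, 88 by 38 mm, not to be touched), 8 mm behind the outer face; moves with the gate.
- spare_box: Bystander: one more such box, lying on the counter beyond the rail's open end, not part of the row. Origin at the centre of its underside, own x along its 100 mm side.
- cup: Bystander: small steel cup, 60 mm in diameter and 40 mm high, on the robot's side of the rail; origin at the centre of its underside.
- bowl: Bystander: steel bowl, 110 mm in diameter and 45 mm high, beyond the rail near the stop end; origin at the centre of its underside.
- forceps: Bystander: steel forceps 130 mm long, 22 mm wide, 8 mm high, lying along its own x beyond the rail; origin at its middle.
- brush: Bystander: cleaning brush lying along its own x beyond the rail near the open end, 200 mm long, 42 mm wide, 20 mm high; origin at its middle, on the counter.
- detergent: Bystander: white bottle, 64 mm in diameter and 170 mm high, standing to the left of the work; origin at the centre of its underside.

How it is judged:
On the way, in this order (a step that is already met when the one before it is completed fails the run):
1. the row of four is home against the end stop, without gaps, with the gate still drawn back (y of box1 in the frame of rail above 0.1545 m and y of box2 in the frame of rail above 0.1085 m and y of box3 in the frame of rail above 0.0635 m and y of box4 in the frame of rail above 0.0185 m and z of each of box1, box2, box3, box4 in the frame of rail below 0.009 m and value of joint gate below 0.03 m), for 0.2 s.
2. the gate is fully shut behind the last box (value of joint gate above 0.05 m), for 0.2 s.
At the end, for the whole second after the job is handed in: Front box within 3 mm of the end stop, the other three within 4 mm of their places right behind it, all flat on the rail's floor (within 3 mm) and at rest; gate shut to within 5 mm of its stop (travel above 0.050 m) (y of box1 in the frame of rail above 0.1545 m and y of box2 in the frame of rail above 0.1085 m and y of box3 in the frame of rail above 0.0635 m and y of box4 in the frame of rail above 0.0185 m and z of each of box1, box2, box3, box4 in the frame of rail below 0.009 m and linear speed of each of box1, box2, box3, box4 below 0.01 m/s and value of joint gate above 0.05 m); the robot touches nothing.
It fails at once if a box of the row is lifted more than 12 mm off the rail's floor or tipped by more than 0.3 rad (z of any of box1, box2, box3, box4 in the frame of rail above 0.018 m or angle between any of box1, box2, box3, box4's own z axis and vertical above 0.3 rad).
It fails at once if the fingers press on one of the three boxes ahead of the rearmost (more than 2 N) (contact force between the fingers and box1 above 2 N or contact force between the fingers and box2 above 2 N or contact force between the fingers and box3 above 2 N).
It fails at once if the fingers press on the rail-side face of the gate's plate, as in pinching or dragging it (more than 2 N) (contact force between the fingers and gate_inner above 2 N).
It fails at once if a bystander is moved by more than 20 mm (distance of any of spare_box, cup, bowl, forceps, brush, detergent from where it was at the start of the episode above 0.02 m).
It also fails if it takes over 48 s, if anything falls off the work surface, if the arm or the gripper's body presses on something with over 40 N, if the wrist force passes 120 N, or if a joint passes its speed limit or range.

## Working session

There is one attempt and no reset: what is moved stays moved. The work goes in short steps, Python scripts to look and compute and a tool call to move; the robot and the scene stay as the last step left them, time stands still between calls to the robot, and variables do not carry over. Pictures are saved under pics/ and viewed, and the job is handed in when it is done.

Besides the shell and the picture viewer there is one more tool, called after "Emit:" as name(argument=value, ...) on one line, values as JSON. carry_out: Moves the arm, as the interface text tells. Its arguments: {"type":"object","properties":{"moves":{"type":"array"},"force":{"type":"number"}},"required":["moves"]}

```bash
mkdir -p pics; ls; python3 - <<'E'
from rig import robot
import cv2
o=robot.get_obs()
for k,v in o.items(): print(k,v)
for n in ["scene","top"]:
    cv2.imwrite(f"pics/{n}0.png",robot.camera(n)[:,:,::-1])
for n in ["scene","top","wrist"]: print(n,robot.camera_params(n))
E
```

```text
pics
time 0.0
q [ 1.09747348e+00  5.28461910e-01  1.43387290e+00 -2.22795810e-05
  1.18140810e+00 -1.78477830e-01]
joint_velocities [ 4.85599942e-04  1.10886321e-05  3.28249085e-04 -1.78906737e-03
 -1.47205321e-03  1.15128639e-03]
joint_torque [-1.36513547e-03 -4.40041065e+01 -1.76592797e+01  6.29860489e-02
  5.84425055e-02 -1.46657344e-04]
position [0.18127398 0.59743525 0.24658355]
tool_rot [ 0.5683626   0.42045596 -0.42181225 -0.56767523]
ft_force [ 0.11304602 -0.34606804 -0.71043436]
moment [-0.00535074 -0.05346203  0.01447441]
grip_width 0.08708032227981914
scene {'fx': 394.0434936761943, 'fy': 394.0434936761943, 'cx': 312.7530346532115, 'cy': 193.33295563528256, 'extrinsics': array([[ 0.57551383,  0.613339  , -0.54092431,  1.1585864 ],
       [ 0.81758822, -0.41675728,  0.39731961, -0.32412033],
       [ 0.01825747, -0.67091627, -0.74130832,  0.81745334],
       [ 0.        ,  0.        ,  0.        ,  1.        ]])}
top {'fx': 470.96382654663074, 'fy': 470.96382654663074, 'cx': 321.77707561976615, 'cy': 198.12270919950828, 'extrinsics': array([[ 0.0057523 , -0.98915643,  0.14675311,  0.37112993],
       [-0.99990398, -0.00383931,  0.01331534,  0.06771115],
       [-0.01260752, -0.14681562, -0.98908353,  1.3071677 ],
       [ 0.        ,  0.        ,  0.        ,  1.        ]])}
wrist {'fx': 277.18300911251055, 'fy': 277.18300911251055, 'cx': 318.5566241809745, 'cy': 194.1517275241991, 'mount': array([[ 9.99999824e-01,  1.58303827e-04, -5.72159383e-04,
         1.13286249e-03],
       [ 5.93609761e-04, -2.54718649e-01,  9.67015025e-01,
        -1.37189738e-01],
       [ 7.34251441e-06, -9.67015194e-01, -2.54718698e-01,
         6.92111071e-02],
       [ 0.00000000e+00,  0.00000000e+00,  0.00000000e+00,
         1.00000000e+00]])}
```

View pics/top0.png

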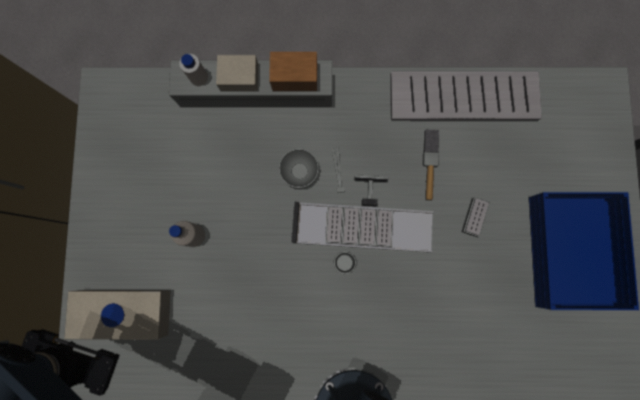

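View pics/scene0.png

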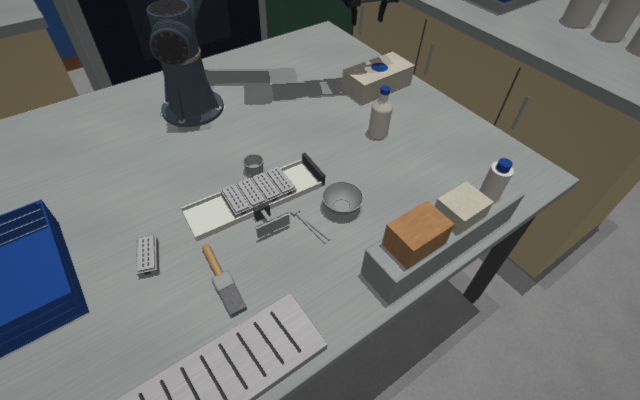

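```bash
python3 - <<'E'
import cv2
im=cv2.imread("pics/top0.png")
cv2.imwrite("pics/top0c.png",cv2.resize(im[100:270,190:420],None,fx=3.4,fy=3.4,interpolation=cv2.INTER_CUBIC))
E
```

```text
(no output)
```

View pics/top0c.png

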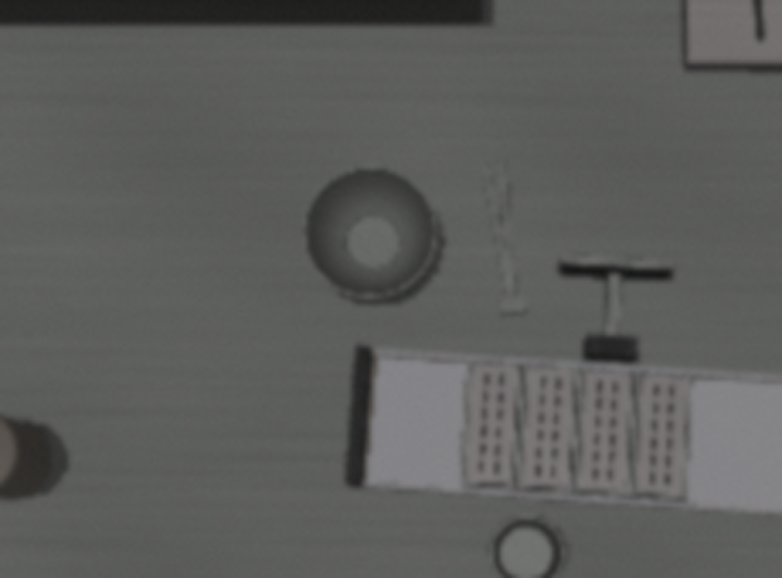

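The top view shows the rail (stop on the left, about (300,224), open end about (433,230)), with the row at columns 327–392 and the gate plate at (370,178). The cup is at (345,262). I'll enlarge for measuring.

```bash
python3 - <<'E'
import cv2,numpy as np
im=cv2.imread("pics/top0.png")
def crop(x0,y0,x1,y1,f,n):
    c=cv2.resize(im[y0:y1,x0:x1],None,fx=f,fy=f,interpolation=cv2.INTER_CUBIC)
    c=np.clip(c*1.6,0,255).astype(np.uint8)
    for x in range(x0,x1,5):
        cv2.line(c,(int((x-x0+.5)*f),0),(int((x-x0+.5)*f),8 if x%10 else 16),(0,255,255),1)
        if x%10==0: cv2.putText(c,str(x),(int((x-x0+.5)*f),28),0,.4,(0,255,255))
    for y in range(y0,y1,5):
        cv2.line(c,(0,int((y-y0+.5)*f)),(8 if y%10 else 16,int((y-y0+.5)*f)),(0,255,255),1)
        if y%10==0: cv2.putText(c,str(y),(18,int((y-y0+.5)*f)),0,.4,(0,255,255))
    cv2.imwrite(n,c)
crop(285,165,385,240,8,"pics/a.png")
crop(365,165,445,260,6,"pics/b.png")
crop(290,195,345,255,10,"pics/c.png")
E
```

```text
(no output)
```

View pics/a.png

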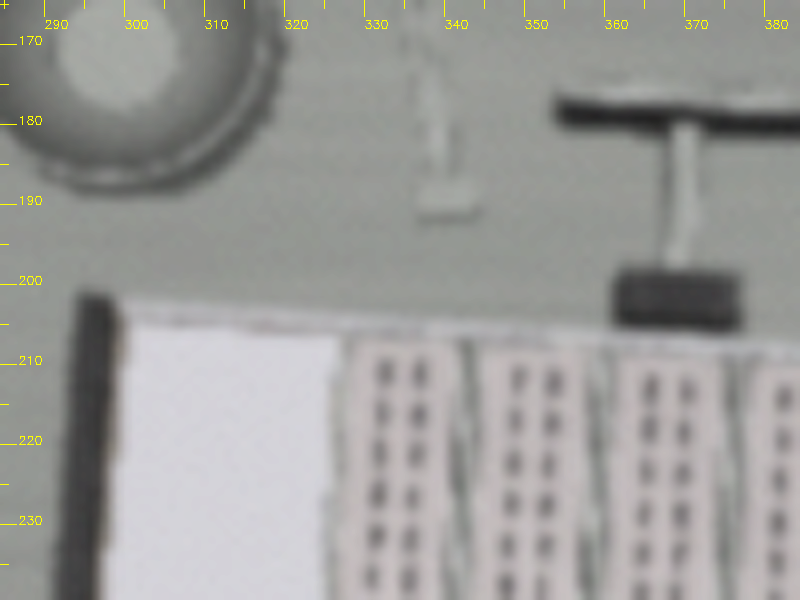

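View pics/b.png

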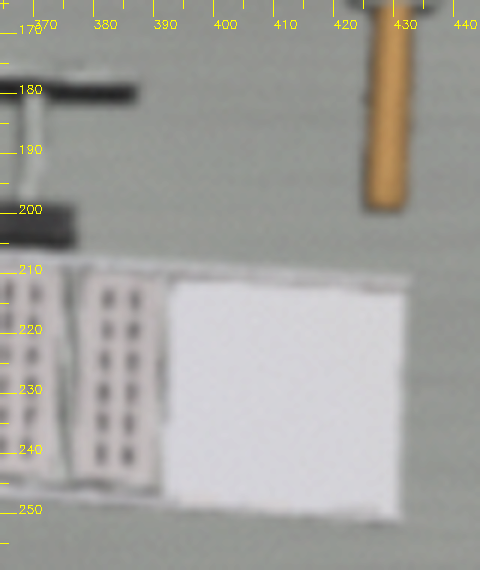

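View pics/c.png

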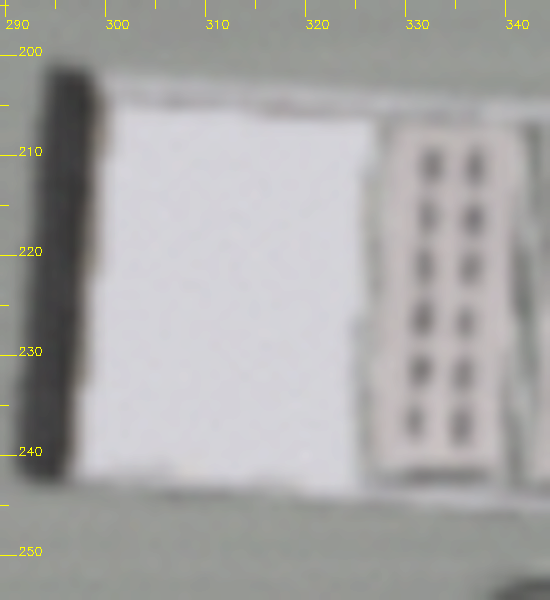

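```bash
cat > h.py <<'E'
import numpy as np
from rig import robot
def proj(P,n="top"):
    c=robot.camera_params(n);E=c["extrinsics"];p=(np.asarray(P)-E[:3,3])@E[:3,:3]
    return np.stack([c["fx"]*p[...,0]/p[...,2]+c["cx"],c["fy"]*p[...,1]/p[...,2]+c["cy"]],-1)
def unproj(uv,z,n="top"):
    c=robot.camera_params(n);E=c["extrinsics"]
    d=E[:3,:3]@np.array([(uv[0]-c["cx"])/c["fx"],(uv[1]-c["cy"])/c["fy"],1]);return E[:3,3]+d*(z-E[2,3])/d[2]
def r2w(pts,pose):
    x,y,t=pose;p=np.asarray(pts,float);c,s=np.cos(t),np.sin(t)
    return np.stack([x+c*p[...,0]-s*p[...,1],y+s*p[...,0]+c*p[...,1],p[...,2]],-1)
def w2r(P,pose):
    x,y,t=pose;d=np.asarray(P)-np.array([x,y,0]);c,s=np.cos(t),np.sin(t)
    return np.array([c*d[0]+s*d[1],-s*d[0]+c*d[1],d[2]])
E
python3 - <<'E'
from h import *
from scipy.optimize import least_squares
O=[(.0555,.18,.04,298.8,201.5),(-.0555,.18,.04,295.5,242),(.0555,.192,.04,294.2,201.5),(-.0555,.192,.04,291.2,242.2),
(.0555,-.19,.018,431,211),(-.0555,-.19,.018,429,251)]
O=np.array(O)
f=lambda p:(proj(r2w(O[:,:3],p))-O[:,3:]).ravel()
s=least_squares(f,[.5,0,0]);print(s.x,s.fun.round(1))
print("row front z.029",w2r(unproj((325.7,228),.029),s.x),"rear",w2r(unproj((391.5,232),.029),s.x))
print("plate outer top",w2r(unproj((370,176),.054),s.x),w2r(unproj((370,178.2),.054),s.x), w2r(unproj((354,177.5),.054),s.x),w2r(unproj((387,179.5),.054),s.x))
for n,uv,z in [("cup",(345,261.5),.04),("bowl",(299.5,170),.045),("spare",(476,217),.03),("brushend",(430,199),.01),("forc end",(341,190),.004),("forc end2",(337,152),.004),("bottle cap",(176,231),.17),("deterg base",(185,236),0.1)]:
    print(n,w2r(unproj(uv,z),s.x).round(3),unproj(uv,z).round(3))
o=robot.get_obs();from scipy.spatial.transform import Rotation as R
print(R.from_quat(o["tool_rot"]).as_matrix().round(3))
E
```

```text
[ 0.48392034 -0.02630825 -0.05860127] [-1.1 -0.1 -0.7  0.3 -0.9 -0.4 -0.9 -0.2  1.4 -0.1  2.2  0.4]
row front z.029 [-0.01105204  0.09961456  0.029     ] rear [-0.01060861 -0.07901674  0.029     ]
plate outer top [ 0.13505779 -0.01135101  0.054     ] [ 0.12900923 -0.01164969  0.054     ] [0.12825774 0.03159644 0.054     ] [ 0.12827953 -0.05760381  0.054     ]
cup [-0.098  0.043  0.04 ] [0.389 0.022 0.04 ]
bowl [0.142 0.181 0.045] [0.636 0.146 0.045]
spare [ 0.045 -0.306  0.03 ] [ 0.51  -0.334  0.03 ]
brushend [ 0.089 -0.184  0.01 ] [ 0.562 -0.215  0.01 ]
forc end [0.1   0.064 0.004] [0.588 0.031 0.004]
forc end2 [0.209 0.081 0.004] [0.697 0.043 0.004]
bottle cap [-0.053  0.46   0.17 ] [0.458 0.436 0.17 ]
deterg base [-0.06   0.459  0.1  ] [0.45  0.435 0.1  ]
[[ 0.291 -0.001 -0.957]
 [ 0.957 -0.002  0.291]
 [-0.002 -1.     0.   ]]
```

```bash
cat > plan.py <<'E'
from h import *
from scipy.spatial.transform import Rotation as R
def rel(target_xyz,yaw,p0,R0):
    """shift cm and rotvec in tool axes; p0/R0 = current pose"""
    Rt=R.from_euler('z',yaw)*R.from_matrix([[1,0,0],[0,0,1],[0,-1,0]])
    return (R0.inv().apply(np.asarray(target_xyz)-p0)*100).round(2),(R0.inv()*Rt).as_rotvec().round(3)
def cur():
    o=robot.get_obs();return np.array(o["position"]),R.from_quat(o["tool_rot"]),o
E
python3 - <<'E'
from plan import *
from scipy.optimize import least_squares
O=[(.0555,.18,.04,299.2,201.3),(-.0555,.18,.04,296.2,242.5),(.0555,.192,.04,294.,201.3),(-.0555,.192,.04,291.2,242.5),
(.0555,-.19,.018,432,210.5),(-.0555,-.19,.018,431.2,251.2)]
O=np.array(O)
f=lambda p:(proj(r2w(O[:,:3],p))-O[:,3:]).ravel()
s=least_squares(f,[.5,0,0]);print(s.x,s.fun.round(1));np.save("pose.npy",s.x)
print("row front z.029",w2r(unproj((325.2,230),.029),s.x),"rear",w2r(unproj((392,230),.029),s.x))
p,R0,o=cur(); yaw=s.x[2]
print(rel([.42,.2,.25],yaw,p,R0), rel(r2w([0,-.14,.2],s.x),yaw,p,R0))
E
```

```text
[ 0.48404579 -0.02818182 -0.05521595] [-0.9  0.3 -0.7 -0.1 -0.1  0.  -0.1 -0.3  1.   0.1  0.8 -0.1]
row front z.029 [-0.016456    0.10254601  0.029     ] rear [-0.00560205 -0.07825444  0.029     ]
(array([-31.1 ,  -0.29, -34.39]), array([ 1.000e-03,  1.331e+00, -2.000e-03])) (array([-64.66,   4.77, -50.47]), array([ 1.000e-03,  1.331e+00, -2.000e-03]))
```

Emit:
carry_out(moves=[[0.4,-4,0,-4.4,0,0.12,0],[0.4,-8,0,-8.8,0,0.26,0],[0.4,-12,0,-13.2,0,0.4,0],[0.4,-16,0,-17.6,0,0.54,0],[0.4,-20,0,-22,0,0.68,0],[0.4,-24,0,-26.4,0,0.82,0],[0.4,-28,0,-30.5,0,0.96,0],[0.4,-31,0,-34,0,1.1,0],[0.4,-35,0,-36,0,1.2,0],[0.4,-39,0,-38,0,1.3,0],[0.4,-43,0,-40,0,1.33,0],[0.4,-47,1,-42,0,1.33,0],[0.4,-51,1.5,-44,0,1.33,0],[0.4,-55,2,-46,0,1.33,0],[0.4,-59,2.5,-48,0,1.33,0],[0.4,-63,3,-50,0,1.33,0],[0.4,-64.7,3,-50.5,0,1.33,0],[0.4,-64.7,3,-50.5,0,1.33,0],[0.4,-64.7,3,-50.5,0,1.33,0]])

```text
time: 2.0
position: [0.4762, -0.1681, 0.217]
tool_rot: [-0.706, 0.02, -0.019, 0.707]
ft_force: [0.3, -0.2, -0.4]
grip_width: 0.035
```

```bash
python3 - <<'E'
from plan import *
import cv2
p,R0,o=cur();pose=np.load("pose.npy")
print(o["time"],p,o["q"],w2r(p,pose),R0.as_matrix().round(3),o["ft_force"],o["grip_width"])
cv2.imwrite("pics/w1.png",robot.camera("wrist")[:,:,::-1])
cv2.imwrite("pics/t1.png",robot.camera("top")[:,:,::-1])
E
```

```text
2.0 [ 0.47620138 -0.16813437  0.21698805] [-5.61236228e-01  4.10911182e-01  1.76167368e+00  4.66497942e-04
  9.70896404e-01 -5.05312569e-01] [-1.08769362e-04 -1.40172180e-01  2.16988052e-01] [[ 0.998 -0.001  0.056]
 [-0.056  0.001  0.998]
 [-0.001 -1.     0.001]] [ 0.29859059 -0.1516102  -0.39048662] 0.03499280833632533
```

View pics/w1.png

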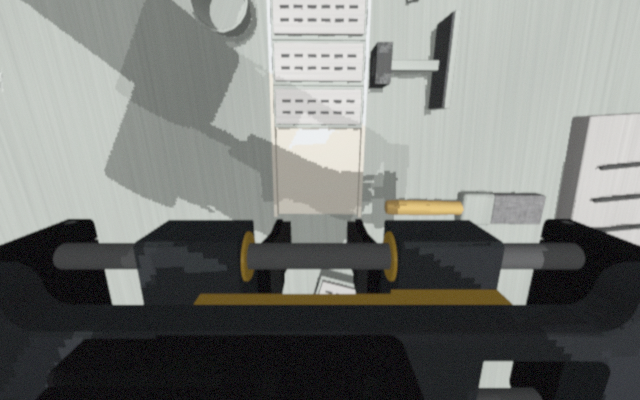

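View pics/t1.png

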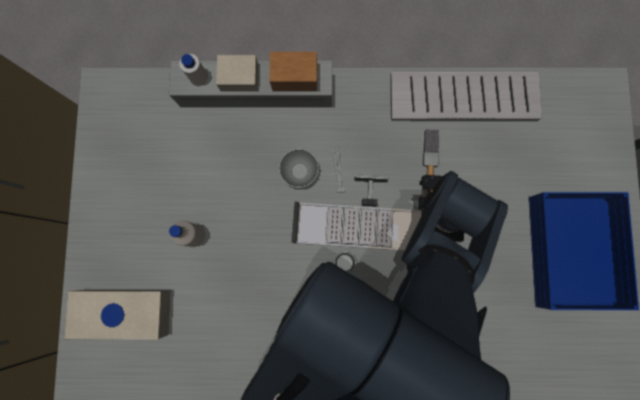

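The wrist view confirms alignment: the rail runs straight up, box4's rear edge is at row ~126 (columns 276–362), and the rail's open end is at row ~215. The gate plate is at about (442,62).

```bash
cat >> plan.py <<'E'
def wun(uv,z,p,R0):
    c=robot.camera_params("wrist");M=c["mount"]
    d=R0.apply(M[:3,:3]@np.array([(uv[0]-c["cx"])/c["fx"],(uv[1]-c["cy"])/c["fy"],1])); e=p+R0.apply(M[:3,3])
    return e+d*(z-e[2])/d[2]
E
python3 - <<'E'
from plan import *
p,R0,o=cur();pose=np.load("pose.npy")
for n,uv,z in [("rear L",(276,127),.029),("rear R",(362,126),.029),("railL@128",(273,128),.018),("railR@128",(365.5,128),.018),("railL@40",(271,40),.018),("railR@40",(368,40),.018),("end L",(275,214),.006),("end R",(362,216),.006),("plate near top",(445,108),.054),("plate far top out",(454,13),.054)]:
    print(n,w2r(wun(uv,z,p,R0),pose).round(4))
print(rel(r2w([0,-.105,.2],pose),pose[2],p,R0))
E
python3 -c "
import cv2
im=cv2.imread('pics/w1.png');cv2.imwrite('pics/w1c.png',cv2.resize(im[0:225,250:480],None,fx=2.6,fy=2.6,interpolation=2))"
```

```text
rear L [-0.049  -0.0746  0.029 ]
rear R [ 0.0492 -0.0733  0.029 ]
railL@128 [-0.0542 -0.076   0.018 ]
railR@128 [ 0.0551 -0.0758  0.018 ]
railL@40 [-0.0527  0.0178  0.018 ]
railR@40 [0.0536 0.018  0.018 ]
end L [-0.0579 -0.1872  0.006 ]
end R [ 0.0575 -0.1897  0.006 ]
plate near top [ 0.1306 -0.0546  0.054 ]
plate far top out [0.129  0.0322 0.054 ]
(array([0.04, 1.73, 3.35]), array([-0.001,  0.002, -0.002]))
```

View pics/w1c.png

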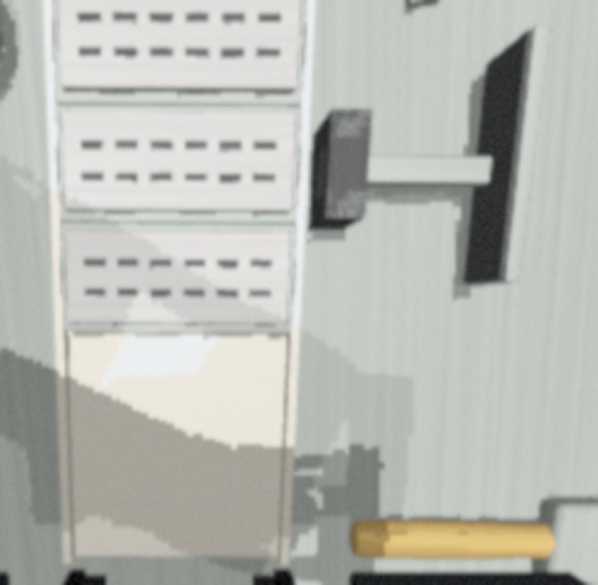

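Emit:
carry_out(moves=[[0.4,0,3,0.5,0,0,0],[0.4,0,6,1,0,0,0],[0.4,0,9,1.5,0,0,0],[0.4,0,12,2,0,0,0],[0.4,0,14.5,2.5,0,0,0],[0.4,0,16.5,3,0,0,0],[0.4,0,17.7,3,0,0,0],[0.4,0,17.7,3,0,0,0],[0.4,0,17.7,3,0,0,0]])

```text
time: 3.0
position: [0.4788, -0.1375, 0.041]
tool_rot: [0.707, -0.019, 0.019, -0.707]
ft_force: [0.2, 0.2, -0.6]
grip_width: 0.0349
```

```bash
python3 - <<'E'
from plan import *
import cv2
p,R0,o=cur();pose=np.load("pose.npy")
print(o["time"],w2r(p,pose),o["ft_force"])
cv2.imwrite("pics/w2.png",robot.camera("wrist")[:,:,::-1])
E
```

```text
3.0 [ 0.00078388 -0.10948265  0.04104921] [ 0.19957508  0.22602766 -0.60698527]
```

View pics/w2.png

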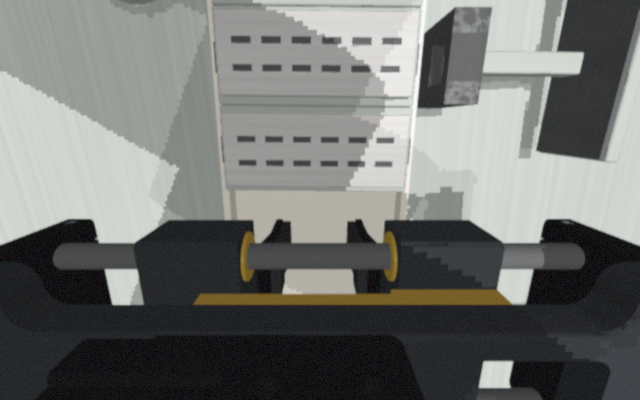

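Fingers are in the channel, clear behind box4 (rear edge at row ~188). Pushing gently.

Emit:
carry_out(moves=[[0.4,0,0.2,0.7,0,0,0],[0.4,0,0.2,1.3,0,0,0],[0.4,0,0.2,1.8,0,0,0],[0.4,0,0.2,2.1,0,0,0],[0.4,0,0.2,2.4,0,0,0],[0.4,0,0.2,2.7,0,0,0],[0.4,0,0.2,3.0,0,0,0],[0.4,0,0.2,3.4,0,0,0],[0.4,0,0.2,3.8,0,0,0],[0.4,0,0.2,4.2,0,0,0],[0.4,0,0.2,4.6,0,0,0],[0.4,0,0.2,5.0,0,0,0]])

```text
time: 4.25
position: [0.4823, -0.0891, 0.0389]
tool_rot: [0.708, -0.018, 0.02, -0.706]
ft_force: [-0.1, -5.4, 0.6]
grip_width: 0.0348
```

```bash
python3 - <<'E'
from plan import *
import cv2
p,R0,o=cur();pose=np.load("pose.npy")
print(o["time"],w2r(p,pose),o["ft_force"])
cv2.imwrite("pics/w3.png",robot.camera("wrist")[:,:,::-1])
E
```

```text
4.25 [ 0.00162766 -0.06089275  0.03888031] [-0.12988909 -5.38696454  0.60226483]
```

View pics/w3.png

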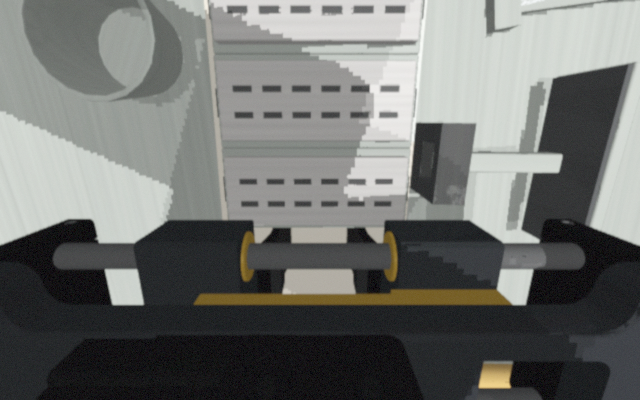

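Train is moving with about 5 N. Continuing.

Emit:
carry_out(moves=[[0.4,0,0,0.4,0,0,0],[0.4,0,0,0.8,0,0,0],[0.4,0,0,1.2,0,0,0],[0.4,0,0,1.6,0,0,0],[0.4,0,0,2.0,0,0,0],[0.4,0,0,2.4,0,0,0],[0.4,0,0,2.8,0,0,0],[0.4,0,0,3.1,0,0,0],[0.4,0,0,3.4,0,0,0],[0.4,0,0,3.7,0,0,0],[0.4,0,0,4.0,0,0,0],[0.4,0,0,4.2,0,0,0],[0.4,0,0,4.4,0,0,0]])

```text
time: 5.6
position: [0.4845, -0.0451, 0.0389]
tool_rot: [0.707, -0.018, 0.02, -0.706]
ft_force: [-1.1, -6.1, 1.8]
grip_width: 0.0351
```

```bash
python3 - <<'E'
from plan import *
import cv2
p,R0,o=cur();pose=np.load("pose.npy")
print(o["time"],w2r(p,pose),o["ft_force"])
cv2.imwrite("pics/w4.png",robot.camera("wrist")[:,:,::-1])
im=robot.camera("scene")[:,:,::-1]
import cv2
cv2.imwrite("pics/s4.png",cv2.resize(im[110:280,160:400],None,fx=3.3,fy=3.3,interpolation=2))
E
```

```text
5.6 [ 0.00136765 -0.01682044  0.03886611] [-1.11527365 -6.07410601  1.75848891]
```

View pics/w4.png

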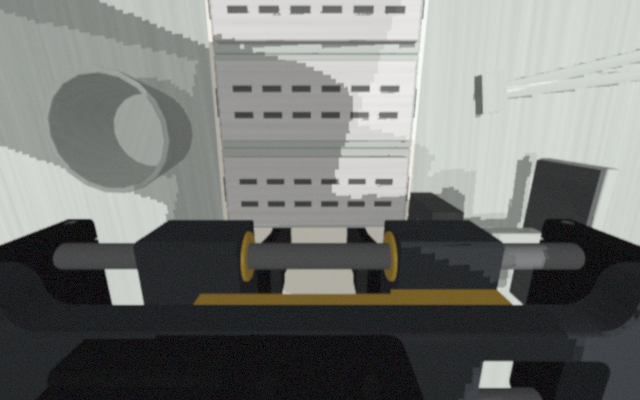

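View pics/s4.png

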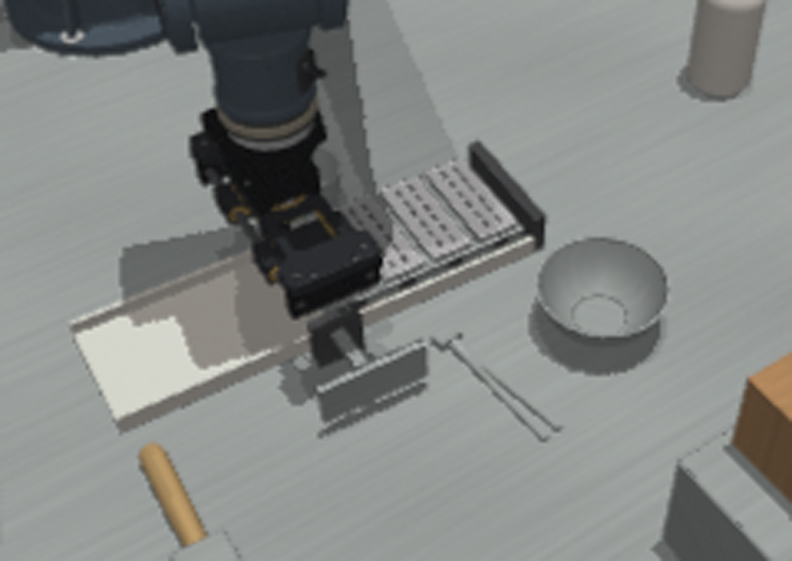

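A small gap (~7 mm) to the stop remains. Continuing in 1 mm steps, then watching the force.

Emit:
carry_out(moves=[[0.4,0,0,0.1,0,0,0],[0.4,0,0,0.2,0,0,0],[0.4,0,0,0.3,0,0,0],[0.4,0,0,0.4,0,0,0],[0.4,0,0,0.5,0,0,0],[0.4,0,0,0.5,0,0,0]])

```text
time: 6.3
position: [0.4847, -0.0399, 0.0389]
tool_rot: [0.707, -0.018, 0.02, -0.706]
ft_force: [1.3, -4.8, 1.9]
grip_width: 0.0346
```

Emit:
carry_out(moves=[[0.4,0,0,0.1,0,0,0],[0.4,0,0,0.2,0,0,0],[0.4,0,0,0.2,0,0,0]])

```text
time: 6.6
position: [0.4847, -0.0381, 0.0388]
tool_rot: [0.707, -0.018, 0.02, -0.706]
ft_force: [0.5, -7.7, 1.5]
grip_width: 0.0347
```

Emit:
carry_out(moves=[[0.4,0,0,0.1,0,0,0],[0.4,0,0,0.1,0,0,0],[0.4,0,0,0.1,0,0,0]])

```text
time: 6.9
position: [0.4848, -0.038, 0.0389]
tool_rot: [0.708, -0.018, 0.019, -0.706]
ft_force: [-0.8, -10.5, 1.7]
grip_width: 0.0348
```

Emit:
carry_out(moves=[[0.4,0,0,0.1,0,0,0],[0.4,0,0,0.1,0,0,0],[0.4,0,0,0.1,0,0,0]])

```text
time: 7.2
position: [0.4848, -0.0379, 0.0389]
tool_rot: [0.708, -0.018, 0.019, -0.706]
ft_force: [-3.4, -15.3, 2.3]
grip_width: 0.0346
```

Emit:
carry_out(moves=[[0.4,0,0,0.1,0,0,0],[0.4,0,0,0.1,0,0,0],[0.4,0,0,0.1,0,0,0]])

```text
time: 7.5
position: [0.4849, -0.0378, 0.0389]
tool_rot: [0.709, -0.018, 0.019, -0.705]
ft_force: [-4.7, -20.2, 3.1]
grip_width: 0.0349
```

The arm has stalled while force climbed to 20 N, so the row is against the stop. I'll check by picture.

```bash
python3 - <<'E'
from plan import *
import cv2
p,R0,o=cur();pose=np.load("pose.npy")
print(w2r(p,pose))
im=robot.camera("scene")[:,:,::-1]
cv2.imwrite("pics/s5.png",cv2.resize(im[140:215,260:340],None,fx=8,fy=8,interpolation=2))
E
```

```text
[ 0.00134812 -0.0095309   0.03890731]
```

View pics/s5.png

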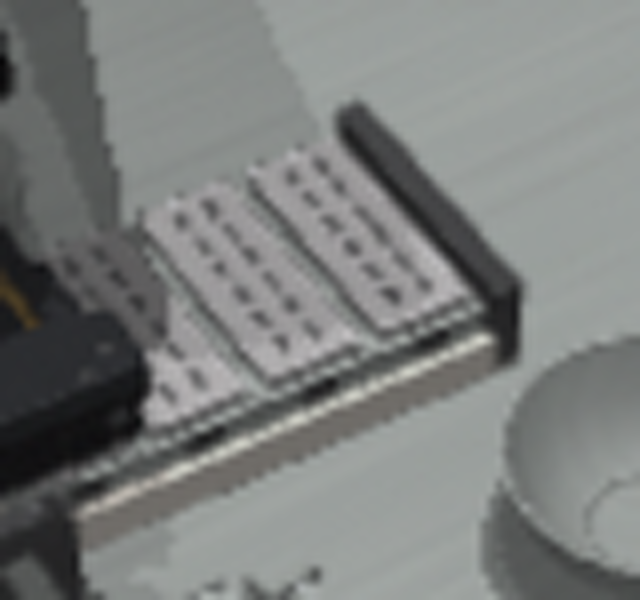

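Box1 is against the stop with no gap seen, and the fingertips are where a fully home row puts them (TCP rail y = −9.5 mm). Backing off, then up.

Emit:
carry_out(moves=[[0.4,0,0,-0.5,0,0,0],[0.4,0,0,-1.2,0,0,0],[0.4,0,0,-2.2,0,0,0],[0.4,0,0,-3,0,0,0],[0.4,0,-2,-3,0,0,0],[0.4,0,-5,-3,0,0,0],[0.4,0,-9,-3,0,0,0],[0.4,0,-13,-3,0,0,0],[0.0,0,-16,-3,0,0,0],[0.0,0,-16,-3,0,0,0],[0.0,0,-16,-3,0,0,0]])

```text
time: 8.65
position: [0.4824, -0.064, 0.199]
tool_rot: [0.707, -0.019, 0.02, -0.707]
ft_force: [-0.5, -1.1, -0.4]
grip_width: 0.0186
```

```bash
python3 - <<'E'
from plan import *
import cv2
p,R0,o=cur();pose=np.load("pose.npy")
print(o["time"],w2r(p,pose),o["ft_force"],o["grip_width"],o["q"])
print(rel(r2w([.175,-.013,.2],pose),pose[2]+np.pi/2,p,R0))
cv2.imwrite("pics/w6.png",robot.camera("wrist")[:,:,::-1])
E
```

```text
8.65 [ 0.0002862  -0.03590046  0.19897098] [-0.50124387 -1.08727822 -0.37162938] 0.018559077707136103 [-3.62236502e-01  4.15488010e-01  1.82558612e+00  1.88574196e-04
  8.99343710e-01 -3.08242916e-01]
(array([17.47, -0.08,  2.27]), array([ 1.00e-03, -1.57e+00,  1.00e-03]))
```

View pics/w6.png

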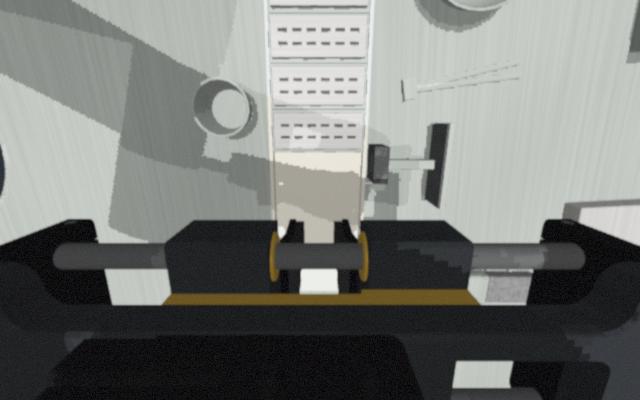

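The row stayed in place, with box4's rear edge at row ~151. The gate plate is at about (437,165), still drawn back. Measuring, then moving over to beyond the plate.

```bash
python3 - <<'E'
from plan import *
p,R0,o=cur();pose=np.load("pose.npy")
for n,uv,z in [("rear L",(275,151),.029),("rear R",(362,151),.029),("plate near top in",(428,207),.054),("out",(438,207),.054),("plate far top out",(448,124),.054)]:
    print(n,w2r(wun(uv,z,p,R0),pose).round(4))
E
```

```text
rear L [-0.0481  0.0029  0.029 ]
rear R [0.0473 0.0031 0.029 ]
plate near top in [ 0.1159 -0.0533  0.054 ]
out [ 0.1266 -0.0533  0.054 ]
plate far top out [0.1269 0.0321 0.054 ]
```

Emit:
carry_out(moves=[[0.0,2,0,0.3,0,-0.14,0],[0.0,4,0,0.6,0,-0.28,0],[0.0,6,0,0.9,0,-0.42,0],[0.0,8,0,1.2,0,-0.56,0],[0.0,10,0,1.5,0,-0.7,0],[0.0,12,0,1.8,0,-0.84,0],[0.0,14,0,2.1,0,-0.98,0],[0.0,16,0,2.3,0,-1.12,0],[0.0,17.5,0,2.3,0,-1.26,0],[0.0,17.5,0,2.3,0,-1.4,0],[0.0,17.5,0,2.3,0,-1.57,0],[0.0,17.5,0,2.3,0,-1.57,0],[0.0,17.5,0,2.3,0,-1.57,0],[0.0,17.5,0,2.3,0,-1.57,0]])

```text
time: 10.1
position: [0.6578, -0.0504, 0.1975]
tool_rot: [-0.513, -0.485, 0.486, 0.515]
ft_force: [0.0, 0.5, -0.1]
grip_width: 0.0004
```

```bash
python3 - <<'E'
from plan import *
import cv2
p,R0,o=cur();pose=np.load("pose.npy")
print(o["time"],w2r(p,pose),o["ft_force"],o["grip_width"],o["q"])
cv2.imwrite("pics/w7.png",robot.camera("wrist")[:,:,::-1])
im=robot.camera("scene")[:,:,::-1]
cv2.imwrite("pics/s7.png",cv2.resize(im[110:280,160:400],None,fx=3.3,fy=3.3,interpolation=2))
E
```

```text
10.1 [ 0.17475629 -0.0125767   0.19746721] [ 0.04963914  0.46386031 -0.08544475] 0.00044396472453322214 [-2.45507498e-01  6.29833961e-01  1.38547234e+00  5.73774591e-05
  1.12823751e+00 -1.75932111e+00]
```

View pics/w7.png

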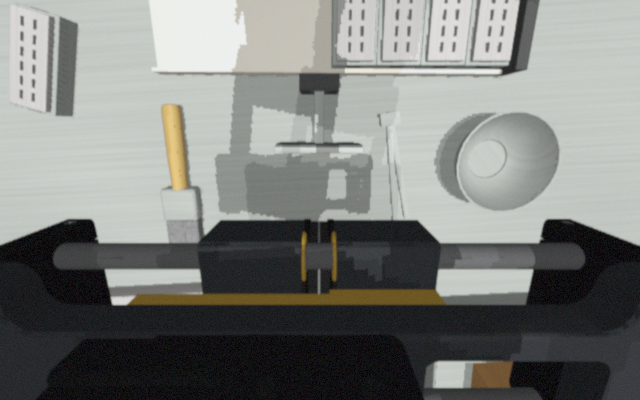

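View pics/s7.png

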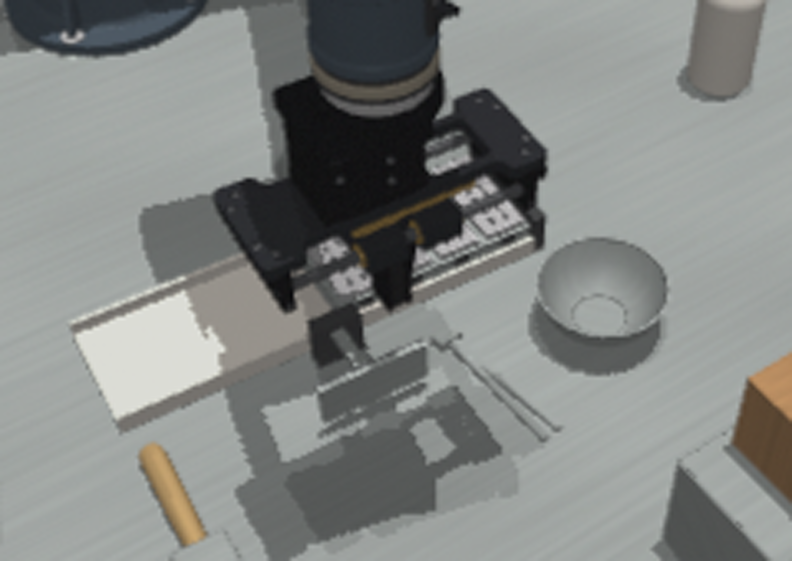

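```bash
python3 - <<'E'
from plan import *
p,R0,o=cur();pose=np.load("pose.npy")
for n,uv,z in [("plate out top",(320,151.5),.054),("in",(320,143.5),.054),("L",(276,148),.054),("R",(363,148),.054),("box4 rear",(333,66),.029),("bolt",(319,100),.033)]:
    print(n,w2r(wun(uv,z,p,R0),pose).round(4))
print(rel(r2w([.165,-.013,.05],pose),pose[2]+np.pi/2,p,R0))
E
```

```text
plate out top [ 0.1356 -0.0102  0.054 ]
in [ 0.1276 -0.0102  0.054 ]
L [ 0.132  -0.0544  0.054 ]
R [0.1321 0.0331 0.054 ]
box4 rear [0.0516 0.0032 0.029 ]
bolt [ 0.0848 -0.0111  0.033 ]
(array([-0.04, 14.81,  1.  ]), array([-0.001, -0.001,  0.   ]))
```

Outer face is at about rail x = 0.136; descending at 0.175 leaves ~25 mm clearance.

Emit:
carry_out(moves=[[0.0,0,3,0,0,0,0],[0.0,0,6,0,0,0,0],[0.0,0,9,0,0,0,0],[0.0,0,11.5,0,0,0,0],[0.0,0,13.5,0,0,0,0],[0.0,0,14.8,0,0,0,0],[0.0,0,14.8,0,0,0,0],[0.0,0,14.8,0,0,0,0]])

```text
time: 11.0
position: [0.6588, -0.0505, 0.051]
tool_rot: [0.514, 0.486, -0.486, -0.513]
ft_force: [0.6, -0.3, -0.6]
grip_width: 0.0005
```

Emit:
carry_out(moves=[[0.0,0,0,0.5,0,0,0],[0.0,0,0,1.0,0,0,0],[0.0,0,0,1.5,0,0,0],[0.0,0,0,2.0,0,0,0],[0.0,0,0,2.4,0,0,0],[0.0,0,0,2.8,0,0,0],[0.0,0,0,3.2,0,0,0],[0.0,0,0,3.6,0,0,0],[0.0,0,0,4.0,0,0,0],[0.0,0,0,4.4,0,0,0]])

```text
time: 12.0
position: [0.6147, -0.0479, 0.0507]
tool_rot: [0.514, 0.486, -0.486, -0.513]
ft_force: [3.0, 2.1, 0.2]
grip_width: 0.0007
```

```bash
python3 - <<'E'
from plan import *
import cv2
p,R0,o=cur();pose=np.load("pose.npy")
print(o["time"],w2r(p,pose),o["ft_force"],o["grip_width"])
cv2.imwrite("pics/w8.png",robot.camera("wrist")[:,:,::-1])
im=robot.camera("scene")[:,:,::-1]
cv2.imwrite("pics/s8.png",cv2.resize(im[110:280,160:400],None,fx=3.3,fy=3.3,interpolation=2))
E
```

```text
12.0 [ 0.13153006 -0.01251137  0.05072602] [3.01874359 2.12236104 0.24773003] 0.0006837797655756896
```

View pics/w8.png

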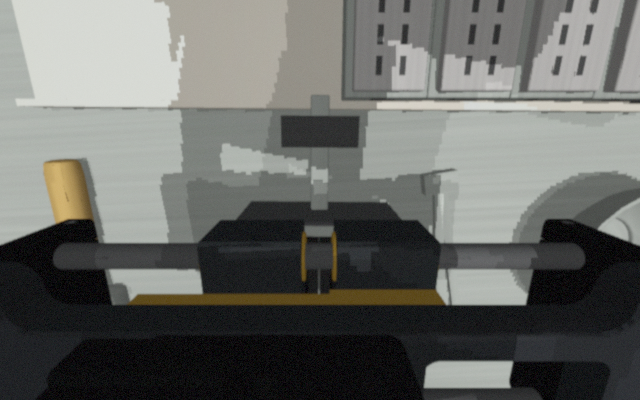

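View pics/s8.png

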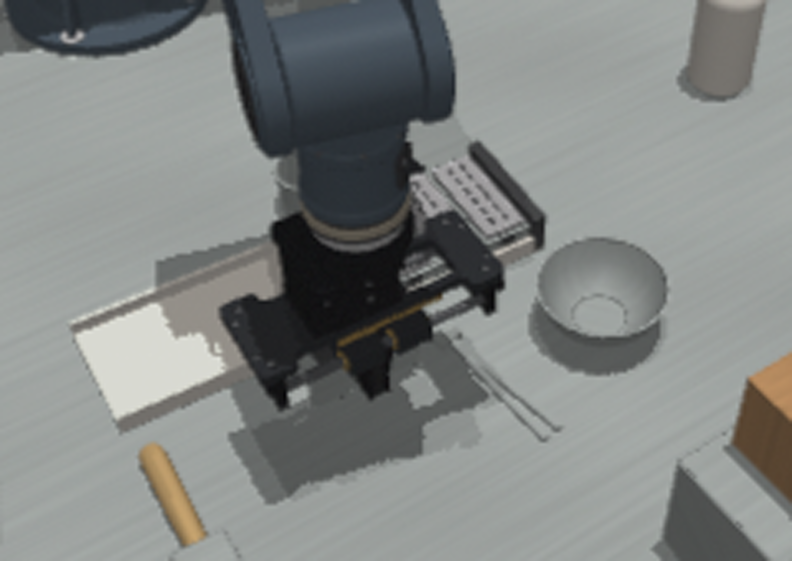

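The bolt tip at (320,98) is entering the channel, clear of box4 (edge at column 345). Pushing on to shut.

Emit:
carry_out(moves=[[0.0,0,0,0.4,0,0,0],[0.0,0,0,0.8,0,0,0],[0.0,0,0,1.2,0,0,0],[0.0,0,0,1.6,0,0,0],[0.0,0,0,2.0,0,0,0],[0.0,0,0,2.4,0,0,0],[0.0,0,0,2.7,0,0,0],[0.0,0,0,3.0,0,0,0],[0.0,0,0,3.2,0,0,0],[0.0,0,0,3.4,0,0,0],[0.0,0,0,3.5,0,0,0],[0.0,0,0,3.6,0,0,0]])

```text
time: 13.3
position: [0.5786, -0.0461, 0.0506]
tool_rot: [0.514, 0.486, -0.486, -0.513]
ft_force: [3.8, 1.7, 0.7]
grip_width: 0.0005
```

Emit:
carry_out(moves=[[0.0,0,0,0.1,0,0,0],[0.0,0,0,0.2,0,0,0],[0.0,0,0,0.2,0,0,0]])

```text
time: 13.6
position: [0.5785, -0.0461, 0.0507]
tool_rot: [0.515, 0.487, -0.485, -0.512]
ft_force: [6.1, 3.0, -2.3]
grip_width: 0.0005
```

Emit:
carry_out(moves=[[0.0,0,0,0.1,0,0,0],[0.0,0,0,0.1,0,0,0],[0.0,0,0,0.1,0,0,0]])

```text
time: 13.9
position: [0.5784, -0.0461, 0.0507]
tool_rot: [0.515, 0.487, -0.484, -0.512]
ft_force: [7.6, 3.1, -3.4]
grip_width: 0.0005
```

Emit:
carry_out(moves=[[0.0,0,0,0.1,0,0,0],[0.0,0,0,0.1,0,0,0],[0.0,0,0,0.1,0,0,0]])

```text
time: 14.2
position: [0.5784, -0.0461, 0.0508]
tool_rot: [0.516, 0.488, -0.484, -0.511]
ft_force: [8.8, 4.3, -4.9]
grip_width: 0.0004
```

Stalled against a firm stop. Backing off and lifting.

Emit:
carry_out(moves=[[0.0,0,0,-0.5,0,0,0],[0.0,0,0,-1.2,0,0,0],[0.0,0,0,-2.2,0,0,0],[0.0,0,0,-3.2,0,0,0],[0.0,0,-2,-3.6,0,0,0],[0.0,0,-5,-3.6,0,0,0],[0.0,0,-9,-3.6,0,0,0],[0.0,0,-13,-3.6,0,0,0],[0.0,0,-15,-3.6,0,0,0],[0.0,0,-15,-3.6,0,0,0],[0.0,0,-15,-3.6,0,0,0]])

```text
time: 15.3
position: [0.6104, -0.0478, 0.2005]
tool_rot: [0.514, 0.486, -0.486, -0.513]
ft_force: [-0.3, 0.4, -0.7]
grip_width: 0.0005
```

```bash
python3 - <<'E'
from plan import *
import cv2
p,R0,o=cur();pose=np.load("pose.npy")
print(o["time"],w2r(p,pose),o["ft_force"],o["grip_width"])
cv2.imwrite("pics/w9.png",robot.camera("wrist")[:,:,::-1])
im=robot.camera("scene")[:,:,::-1]
cv2.imwrite("pics/s9.png",cv2.resize(im[110:280,160:400],None,fx=3.3,fy=3.3,interpolation=2))
E
```

```text
15.3 [ 0.12726486 -0.01262411  0.20053542] [-0.34871016  0.41773074 -0.703369  ] 0.0004737206467614593
```

View pics/w9.png

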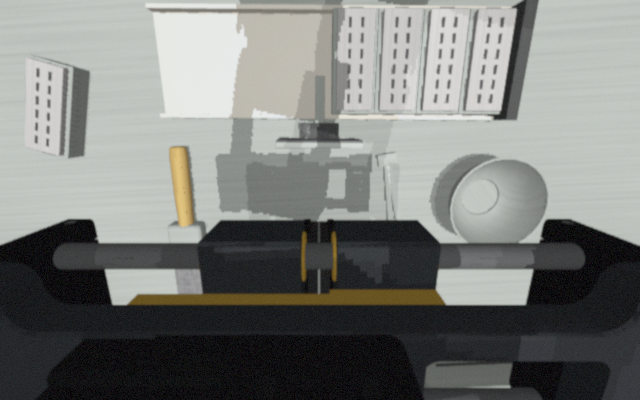

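View pics/s9.png

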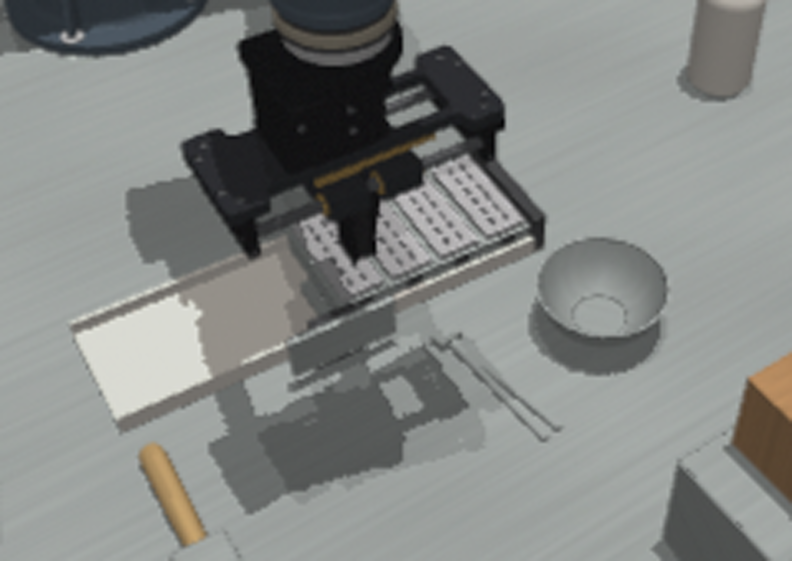

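```bash
python3 - <<'E'
from plan import *
p,R0,o=cur();pose=np.load("pose.npy")
for n,uv,z in [("plate out top",(320,147),.054),("bolt tip",(320,76),.033),("box4 rear",(332,60),.029),("4/3",(379.5,60),.029),("3/2",(424,60),.029),("2/1",(469,60),.029),("front",(514,50),.029)]:
    print(n,w2r(wun(uv,z,p,R0),pose).round(4))
import cv2
im=cv2.imread("pics/w9.png");cv2.imwrite("pics/w9c.png",cv2.resize(im[0:160,270:550],None,fx=2.8,fy=2.8,interpolation=2))
E
```

```text
plate out top [ 0.082 -0.01   0.054]
bolt tip [ 0.0123 -0.01    0.033 ]
box4 rear [-0.0035  0.0022  0.029 ]
4/3 [-0.0035  0.0505  0.029 ]
3/2 [-0.0035  0.0958  0.029 ]
2/1 [-0.0035  0.1416  0.029 ]
front [-0.0128  0.1858  0.029 ]
```

View pics/w9c.png

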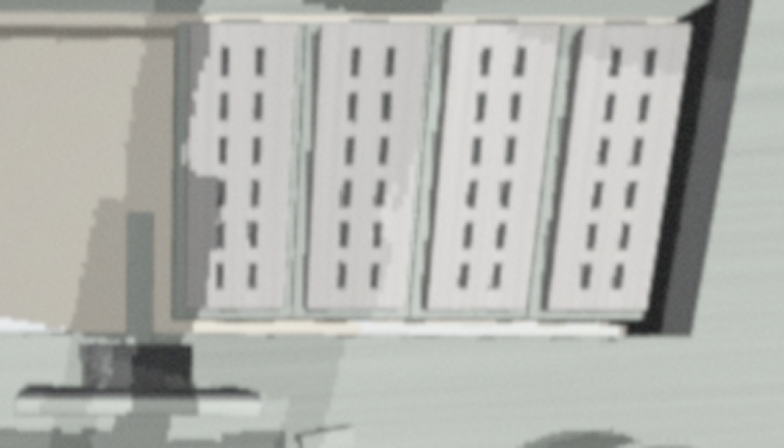

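The row is tight against the stop with uniform spacing. The bolt is across the channel just behind box4 (tip at rail x ≈ 12 mm, 13.5 expected) and the plate sits at its shut position. The arm is clear, so I'm handing in.

```bash
python3 - <<'E'
from rig import robot
print(robot.hand_in())
E
```

```text
the job is handed in; nothing more can be done
None
```

The row of four is home against the end stop, the gate is shut behind it, and the job was handed in at about 15.5 s of the 48 s. No verdict was reported.

- **Pushing the row:** I pushed only on box4's rear face with the fingertips. The train moved under about 5–6 N, then stalled while the force rose to 20 N. At that point the fingertips were where a fully home row puts them.
- **Shutting the gate:** I pushed the plate on its outer face from beyond it, under about 3–4 N, until it stalled at its firm stop with the force near 10 N.
- **Last pictures:** With the arm lifted clear, the boxes sat flat, evenly spaced and tight against the stop. The bolt was across the channel just behind box4. The tip measured at rail x ≈ 12 mm (13.5 expected), and the plate's outer face at ≈ 82 mm (85 expected). The cup is not visible in those last two pictures. The other bystanders I could see had not visibly moved.
- **Small disagreement:** The wrist-camera positions along the rail read 2–6 mm past nominal. The front edge came out at 186 mm against the stop face at 180 mm. I put this down to calibration and pixel-reading error, because the stall position and the close-up both agree with the row being home.

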